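Draw the long jam spreader out of the half-hooded cutlery box

ROBOT

A 6-joint arm with a two-finger parallel gripper is mounted at the origin on the work surface. World frame = base frame: x ahead of the robot, y to its left, z up, the work surface at z = 0. Lengths are in m, angles in rad, forces in N, time in s.
With the tool pointing down it reaches from about 0.35 to 1 m from the base axis. Payload 7.1 kg.
Tool frame: the origin (TCP) lies between the finger pads; the fingertips stand 19 mm ahead of it and the grasp point (between the pads) is the TCP; z points along the fingers, y is the line along which they close (so a half turn about z gives the same grasp; the last joint's range is limited). The gripper opens to 85 mm and grips with 20 to 120 N. Pads are 22 mm wide; open, the fingers measure 114 mm over their backs; the gripper's body (76 mm by 85 mm) begins 54 mm behind the grasp point. The pads swing forward as they close: fully open they stand 13 mm farther back than shut.
Start: joints at [-1.264, 0.423, 1.63, -0, 1.089, -0.019], TCP at [0.2, -0.592, 0.25] pointing down, gripper open.
Joint ranges: [-3, 3], [-0.9, 2.11], [0.09, 2.58], [-1.31, 4.45], [0.11, 2.69], [-2.54, 2.54]. Speed limits (rad/s): [2.39, 2.39, 3.01, 3.14, 3.14, 3.14].

INTERFACE

Orientations are given as a 3x3 rotation matrix whose columns are the frame's x, y, z axes.
In Python, from workcell import robot gives the robot as it stands. The module is installed in compiled form; this text tells all that it offers.
- The arm moves only by the shell command python3 -m creep 'ROWS' [OPENING] [FORCE]. ROWS is JSON, a list of rows, each a list of 2 entries, a list of its own where there are three numbers: the shift along the tool's x, y, z in m, then the turn, a rotation vector about the tool's x, y, z in degrees. A call has 1 to 8 rows; each row shifts and turns the commanded pose from where the row before left it, along the tool's axes as they then stand; what a row does not reach is not made up. A row lasts 1/8 s, in which the tool goes at most 62.5 mm and 10.7 degrees, less where a joint would pass 70% of its speed; a pose out of reach is approached as far as the arm can. A call with a gripper value outside its range is refused whole. OPENING is the finger opening in m, from 0 to 0.0854, set as the call begins (- or left out, the last holds). The fingers move at their own pace and stop on an object; FORCE is the grip in N (left out, the last holds). Time passes only in rows, so rows that do not move let the fingers close. It gives the time, the measured TCP pose, the force, the opening and the grip force at its end, in the units of the state.
- robot.sense(): the state, without advancing time (a new reading comes with each control period).
- robot.snapshot(name): name is "scene" or "top" or "wrist"; returns a dict with "color" (384x512x3 uint8, blue, green, red), "K" (3x3 intrinsics, pixels), "k1" (the pictures are not rectified: a ray, as slopes to the right and down, at radius r is drawn at 1 + k1 r^2 times it, then the intrinsics apply), "eye" and "orientation" of the camera in the world. Camera axes: x right, y down, z forward; pixel columns grow to the right and rows downward; lengths in m; the calibration is good to about 2 mm. A picture is of the moment at which its call begins. There is no depth.
- robot.finish_job(): hands the job in; it is judged then, once.
Trained networks look in a picture, given as the dict that the camera call returned (one of the last four; its "shot" number tells which), for a name from the list of things; names that differ only in an ending like _2 or _b are one class to them, and where a whole thing is asked for, a point or a joint stands for the part that bears it (a point fixed in the world has none). Each returns a list of dicts, best first, with "score" (0 to 1); they miss things now and then, are a little off and sometimes report something else, mostly with a low value. They report only what shows in the picture. A call takes as long as a camera call.
- robot.find_in(picture, query): "extent" ([left, top, right, bottom] in pixels, round what is visible of it).
- robot.regions_of(picture, query): "mask" (384x512 bool, what is visible of it) and "extent" ([left, top, right, bottom] in pixels, round what is visible of it).
The state is a dict: "time_s": time; "joints": joint angles; "qvel": joint speeds; "tau": joint torques, N m; "tool_pos": TCP position; "eef_rot": TCP orientation; "ft_force": force on the tool from outside, world axes, zero at the start; "ft_torque": the same for the moment, N m; "width": opening from 0.0 (shut) to 1.0 (fully open); "gripper_force": force on a finger pad.
Only numpy, scipy, OpenCV 4.12 (cv2) and the standard library are available. Lean on these libraries where they do the work, as an engineer would, in place of code of your own. Each camera call takes 0.05 s, during which the arm holds its last target. There are 200 camera calls.

TASK

Take the long wooden jam spreader out of the cutlery box: its blade lies under the box's fixed hood and it is longer than the opening, so tilt it and draw it out diagonally, handle first. Then hold it level with its middle over the middle of the bread board, 10 cm or more above the board, and finish still holding it there in the gripper, still and touching nothing else. Leave the jam jar, the bowl and the tumbler where they are.

Things in the scene. Friction and masses are not known exactly. Their poses are not given: they have to be found in the camera images.
- spreader: Loose light-wood jam spreader, 270 mm long, 50 to 100 g, lying flat in the box, blade under the hood, within 6 degrees of the box's x axis. Origin: middle of its length, on its underside; x from blade to handle, z up. Handle: square bar 20 wide (y), 22 thick, x = -15 to +135 mm. Neck: 14 wide, 12 thick, 1 mm above the underside. Blade: flat, 36 wide, 8 thick, x = -135 to -57 mm.
- handle_end (a point): Point on the spreader: the end of the handle, 135 mm from the middle along +x, half-way through its 22 mm thickness; axes as the spreader's.
- box: Mid-brown wooden cutlery box, fixed, outside 312 (x) x 162 (y) x 70 mm. Origin: centre of its underside, z up. Panels 6 mm thick: inside 300 x 150 mm, floor 6 mm above the table, all walls 70 mm high. A fixed hood roofs its -x end (the robot's side) as far as x = -25 mm, underside at 64 mm, top at 70 mm. The rest of the top, x = -25 to +150 mm, is the open mouth, 175 x 150 mm.
- box_mouth (a point): Centre of the box's open mouth, at rim height (70 mm above the table, 62.5 mm along the box's +x from its middle); axes as the box's.
- box_hood_edge (a point): Middle of the lower edge of the hood's lip, 25 mm along the box's -x from its middle, 64 mm above the table; axes as the box's.
- board: Dark wooden bread board fixed to the table, 150 (x) x 210 (y) x 14 mm, with a slice of pale bread 75 x 100 mm on its middle (top of the bread 27 mm above the table). Origin: centre of the underside.
- board_middle (a point): Centre of the bread board's upper face, 14 mm above the table.
- jam_jar: Bystander: amber glass jar with a steel lid, 68 mm across, 75 mm high, loose. Origin: centre of the underside.
- glass_bowl: Bystander: clear glass bowl, 100 mm across, 50 mm high, loose. Origin: centre of the underside.
- tumbler: Bystander: greenish glass tumbler, 68 mm across, 85 mm high, loose. Origin: centre of the underside.

How it is judged:
On the way:
1. the spreader slants up through the box's mouth, its handle end above the rim and its blade still inside the box (height (world z) of handle_end above 0.085 m and height (world z) of spreader below 0.1 m and angle between spreader's own x axis and vertical below 1.4 rad and x of spreader in the frame of box between -0.03 and 0.14 m and y of spreader in the frame of box between -0.07 and 0.07 m), for 0.1 s.
At the end, for the whole second after the job is handed in: The gripper still holds the spreader, at rest (under 0.05 m/s): the middle of its length within 70 mm of the board's middle seen from above and more than 110 mm above the table, its handle end more than 90 mm up, its length level within 12 degrees, and it touches neither box, board nor bystanders (horizontal distance between spreader and board_middle below 0.07 m and height (world z) of spreader above 0.11 m and height (world z) of handle_end above 0.09 m and angle between spreader's own x axis and vertical between 1.35 and 1.79 rad and contact force between spreader and the fingers above 1 N and contact force between spreader and box below 0.1 N and contact force between spreader and board below 0.1 N and contact force between spreader and jam_jar below 0.1 N and contact force between spreader and glass_bowl below 0.1 N and contact force between spreader and tumbler below 0.1 N and linear speed of spreader below 0.05 m/s); the arm keeps its last pose, push and grip.
It fails at once if a bystander (jam jar, bowl or tumbler) is shifted by more than 30 mm (distance of any of jam_jar, glass_bowl, tumbler from where it was at the start of the episode above 0.03 m).
It also fails if it takes over 45 s, if anything falls off the work surface, if the arm or the gripper's body presses on something with over 40 N, if the wrist force passes 120 N, or if a joint passes its speed limit or range.

## Working session

There is one attempt and no reset: what is moved stays moved. The work goes in short steps, Python scripts to look and compute and a shell command to move; the robot and the scene stay as the last step left them, time stands still between calls to the robot, and variables do not carry over. Pictures are saved under pics/ and viewed, at most 10 in all, crops included, and the job is handed in when it is done.

```bash
mkdir -p pics
cat > h.py <<'E'
import numpy as np, cv2
from workcell import robot
def ray(s,u,v):
    K=s["K"];d=np.array([(u-K[0][2])/K[0][0],(v-K[1][2])/K[1][1]]);p=d.copy()
    for _ in range(20): p=d/(1+s["k1"]*(p@p))
    r=np.array(s["orientation"])@np.array([p[0],p[1],1]);return np.array(s["eye"]),r/np.linalg.norm(r)
def onz(s,u,v,z):
    e,r=ray(s,u,v);return e+r*(z-e[2])/r[2]
def tri(*rs):
    A=sum(np.eye(3)-np.outer(r,r) for e,r in rs);b=sum((np.eye(3)-np.outer(r,r))@e for e,r in rs)
    x=np.linalg.solve(A,b);return x,[np.linalg.norm((np.eye(3)-np.outer(r,r))@(x-e)) for e,r in rs]
E
python3 - <<'E'
from h import *
np.set_printoptions(precision=4,suppress=True)
ims=[]
for n in("scene","top"):
    s=robot.snapshot(n);ims.append(s["color"]);print(n,s["eye"],s["orientation"],s["K"],s["k1"])
    for q in("spreader","box","board","jam_jar","glass_bowl","tumbler","handle_end"):
        print(q,[(np.round(d["extent"]),round(d["score"],2)) for d in robot.find_in(s,q)[:2]])
    cv2.imwrite(f"pics/{n}0.png",cv2.resize(s["color"],(768,576)))
s=robot.sense();print(s["tool_pos"],s["eef_rot"],s["time_s"])
E
```

```text
scene [1.0919 0.1567 0.6522] [[-0.3016  0.7102 -0.6361]
 [ 0.9534  0.2207 -0.2056]
 [-0.0056 -0.6685 -0.7437]] [[422.6155   0.     250.4134]
 [  0.     422.6155 196.4589]
 [  0.       0.       1.    ]] -0.012877404695812502
spreader [(array([156., 144., 213., 199.]), 0.68)]
box [(array([114.,  96., 248., 232.]), 0.72)]
board [(array([292., 159., 396., 220.]), 0.74), (array([179., 259., 241., 316.]), 0.38)]
jam_jar [(array([114., 226., 158., 278.]), 0.92)]
glass_bowl [(array([177., 259., 244., 316.]), 0.85), (array([298., 272., 343., 336.]), 0.75)]
tumbler [(array([295., 270., 346., 339.]), 0.96)]
handle_end [(array([157., 142., 214., 201.]), 0.61)]
top [0.3826 0.0051 1.2228] [[-0.0091 -0.9851  0.1718]
 [-1.      0.0096  0.0025]
 [-0.0041 -0.1718 -0.9851]] [[493.9822   0.     256.4142]
 [  0.     493.9822 196.2391]
 [  0.       0.       1.    ]] -0.1262473944478395
spreader [(array([326., 182., 342., 245.]), 0.73), (array([297., 166., 373., 299.]), 0.54)]
box [(array([298., 169., 373., 301.]), 0.94)]
board [(array([146., 217., 237., 288.]), 0.61)]
jam_jar [(array([308., 117., 340., 151.]), 0.62)]
glass_bowl [(array([248., 101., 288., 142.]), 0.58)]
tumbler [(array([180., 110., 212., 141.]), 0.81)]
handle_end [(array([328., 183., 339., 243.]), 0.9)]
[ 0.2001 -0.5921  0.2503] [[ 0.9474  0.3201  0.    ]
 [ 0.3201 -0.9474 -0.    ]
 [ 0.      0.     -1.    ]] 0.8
```

View pics/scene0.png

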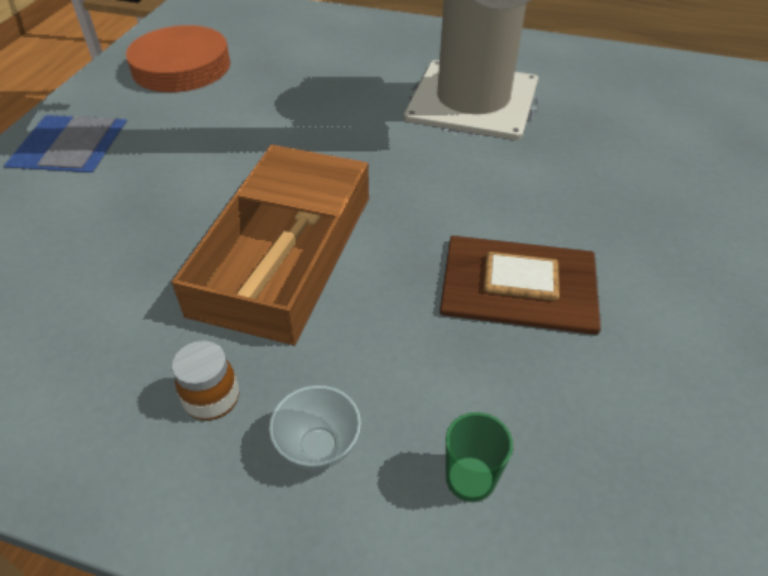

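View pics/top0.png

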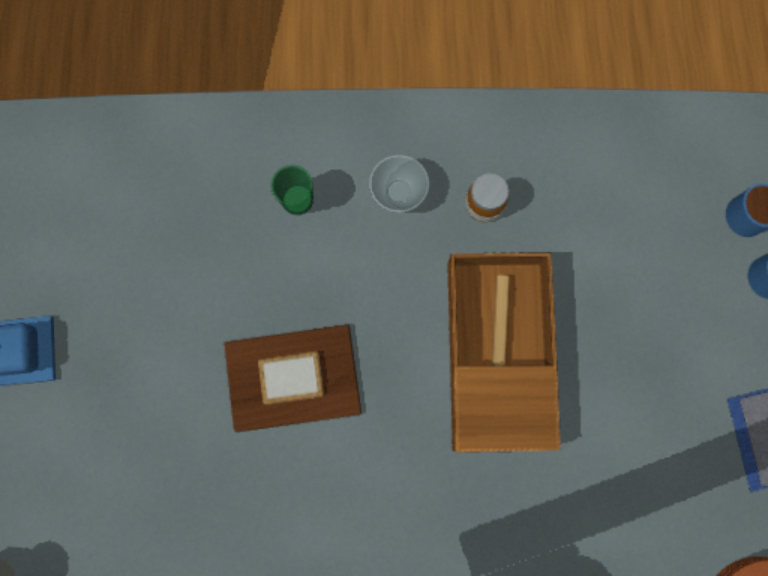

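The scene view (scaled 1.5×) shows the box rim corners near (272,148), (369,161), (180,285) and (297,310), with the handle from about (243,293) to (295,235). In the top view the box spans (450,254) to (560,450), the handle runs (503,276) to (499,363), and the bread centre is at (291,378).

Run:
```python
from h import *
np.set_printoptions(precision=4,suppress=True)
S={}
for n in("scene","top"):
    S[n]=robot.snapshot(n)
s,t=S["scene"],S["top"]
g=lambda a,b:(tri(ray(s,a[0]/1.5,a[1]/1.5),ray(t,b[0]/1.5,b[1]/1.5)))
for nm,a,b in[("corner -x left(y+)",(272,148),(560,450)),("bread",(522,276),(291,378)),("lid",(200,363),(490,188)),
 ("rim A",(272,148),(560,450)),("rim B",(369,164),(454,451)),("rim C",(180,285),(551,253)),("rim D",(293,315),(450,254)),("handle low end",(290,233),(500,364)),("handle far end",(243,293),(503,276))]:
    print(nm,*g(a,b))
for nm,p,z in[("A",(560,450),.07),("B",(454,451),.07),("C",(551,253),.07),("D",(450,254),.07),("he",(503,276),.028),("hl",(500,364),.028)]:print(nm,onz(t,p[0]/1.5,p[1]/1.5,z))
for q in("jam_jar","glass_bowl","tumbler","board"):
    for d in robot.find_in(t,q)[:1]: l,u,r,b=d["extent"];print(q,onz(t,(l+r)/2,(u+b)/2,.03))
m=robot.regions_of(t,"spreader")[0]["mask"]
v,u=np.nonzero(m);P=np.array([onz(t,a,b,.028) for a,b in zip(u,v)])[:,:2]
c=P.mean(0);w,V=np.linalg.eigh(np.cov(P.T));print(c,V[:,1],len(P),((P-c)@V[:,1]).min(),((P-c)@V[:,1]).max(),((P-c)@V[:,0]).min(),((P-c)@V[:,0]).max())
m=robot.regions_of(s,"spreader")[0]["mask"]
v,u=np.nonzero(m);P=np.array([onz(s,a,b,.028) for a,b in zip(u,v)])[:,:2]
c=P.mean(0);w,V=np.linalg.eigh(np.cov(P.T));print(c,V[:,1],len(P))
w=robot.snapshot("wrist");st=robot.sense();R=np.array(st["eef_rot"])
print("wrist",R.T@(np.array(w["eye"])-st["tool_pos"]),R.T@np.array(w["orientation"]),w["K"][0])
```

```text
corner -x left(y+) [ 0.3365 -0.2604  0.0609] [np.float64(0.0019344725308755159), np.float64(0.0019344725308754736)]
bread [0.4562 0.1628 0.0174] [np.float64(0.0011749522528531667), np.float64(0.0011749522528532632)]
lid [ 0.755  -0.1622  0.0747] [np.float64(0.0024320029124810473), np.float64(0.0024320029124810833)]
rim A [ 0.3365 -0.2604  0.0609] [np.float64(0.0019344725308755159), np.float64(0.0019344725308754736)]
rim B [ 0.3387 -0.096   0.0668] [np.float64(0.00044633574905934733), np.float64(0.00044633574905936745)]
rim C [ 0.6471 -0.2553  0.063 ] [np.float64(0.0062327224496880424), np.float64(0.006232722449688019)]
rim D [ 0.649  -0.0952  0.0617] [np.float64(0.0026147515311092826), np.float64(0.002614751531109327)]
handle low end [ 0.4746 -0.1762  0.0222] [np.float64(0.0021384962907337515), np.float64(0.0021384962907338287)]
handle far end [ 0.6164 -0.1826  0.0387] [np.float64(0.00320486027908546), np.float64(0.003204860279085418)]
A [ 0.3375 -0.2601  0.07  ]
B [ 0.3389 -0.0961  0.07  ]
C [ 0.6484 -0.2596  0.07  ]
D [ 0.648 -0.097  0.07 ]
he [ 0.6198 -0.1873  0.028 ]
hl [ 0.4749 -0.1773  0.028 ]
jam_jar [ 0.7521 -0.1629  0.03  ]
glass_bowl [ 0.782  -0.0174  0.03  ]
tumbler [0.7767 0.1619 0.03  ]
board [0.4569 0.1652 0.03  ]
[ 0.5462 -0.1799] [-0.9968  0.0797] 524 -0.07641732263290196 0.07486453737603685 -0.010678358189647274 0.012271950637166055
[ 0.5267 -0.1718] [-0.9941  0.1081] 740
wrist [ 0.0813  0.0006 -0.1243] [[-0.0008 -0.9482 -0.3177]
 [ 1.     -0.0007 -0.0005]
 [ 0.0002 -0.3177  0.9482]] [265.0007   0.     253.9216]
```

```bash
python3 -m creep '[[[0,0,0],[0,0,7.8]],[[0,0,0],[0,0,7.8]],[[0,0,0],[0,0,7.7]],[[0.03,-0.042,0],[0,0,0]],[[0.03,-0.042,0],[0,0,0]],[[0.03,-0.042,0],[0,0,0]],[[0.03,-0.042,0],[0,0,0]],[[0.03,-0.042,0],[0,0,0]]]' 0.06 60 && python3 -m creep '[[[0.03,-0.042,0],[0,0,0]],[[0.03,-0.042,0],[0,0,0]],[[0.03,-0.042,0],[0,0,0]],[[0.03,-0.042,0],[0,0,0]],[[0.03,-0.042,0],[0,0,0]],[[0.02,-0.02,0],[0,0,0]],[[0,0,0],[0,0,0]]]'
python3 - <<'E'
from h import *
w=robot.snapshot("wrist");cv2.imwrite("pics/w1.png",w["color"]);np.savez("w1.npz",**{k:w[k] for k in("K","k1","eye","orientation","color")})
s=robot.sense();print(s["tool_pos"],s["eef_rot"])
E
```

```text
time_s: 2.25
tool_pos: [0.3675, -0.3936, 0.2505]
eef_rot: [[0.997, -0.081, 0.0], [-0.081, -0.997, -0.0], [0.0, 0.0, -1.0]]
ft_force: [1.2, -0.5, 0.6]
width: 0.703
gripper_force: 0.0
time_s: 3.12
tool_pos: [0.5558, -0.178, 0.2503]
eef_rot: [[0.997, -0.078, 0.001], [-0.078, -0.997, -0.0], [0.001, 0.0, -1.0]]
ft_force: [-0.5, -0.0, 0.3]
width: 0.702
gripper_force: 0.0
[ 0.55472763 -0.17884588  0.25013772] [[ 9.96876513e-01 -7.89750361e-02 -4.02722610e-04]
 [-7.89750796e-02 -9.96876586e-01 -9.31235160e-05]
 [-3.94110308e-04  1.24637696e-04 -9.99999915e-01]]
```

View pics/w1.png

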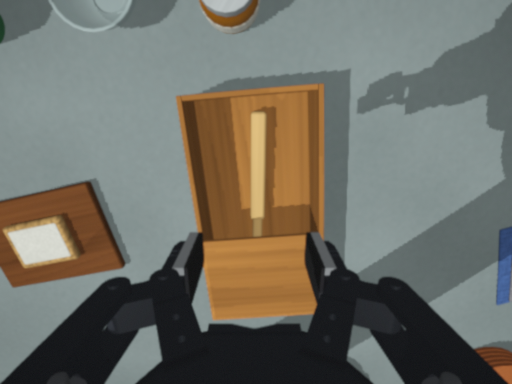

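The wrist view shows the handle from its end at (258,112) to the neck at (257,218). The far rim corners are at (178,97) and (323,85), and the hood edge is at rows 234 to 240. I'll descend partway and take a second view.

```bash
python3 -m creep '[[[0,0,0.04],[0,0,0]],[[0,0,0.04],[0,0,0]],[[0,0,0.03],[0,0,0]],[[0,0,0],[0,0,0]]]'
python3 - <<'E'
from h import *
w=robot.snapshot("wrist");cv2.imwrite("pics/w2.png",w["color"]);np.savez("w2.npz",**{k:w[k] for k in("K","k1","eye","orientation","color")})
E
```

```text
time_s: 3.68
tool_pos: [0.5521, -0.1798, 0.1383]
eef_rot: [[0.997, -0.082, -0.005], [-0.082, -0.997, 0.002], [-0.005, -0.001, -1.0]]
ft_force: [-1.0, -0.7, 0.2]
width: 0.702
gripper_force: 0.0
```

View pics/w2.png

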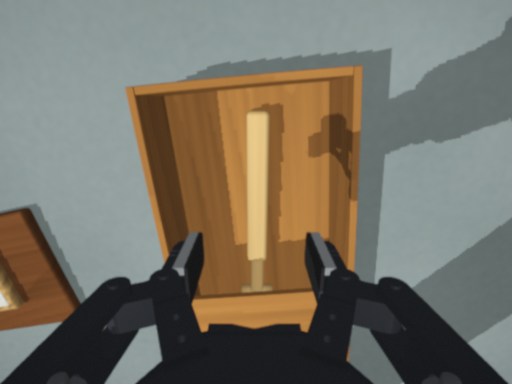

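The handle now runs (257,112) to (256,260), centred between the fingers (columns 203 and 306). The rim corners are at (127,88) and (361,67), and the hood edge is near row 294.

Run:
```python
from h import *
np.set_printoptions(precision=4,suppress=True)
a,b=np.load("w1.npz"),np.load("w2.npz");t=robot.snapshot("top")
for n,p,q,r in[("handle end",(258.5,113),(257.5,113),None),("handle low",(257,218),(256,260),(500/1.5,364/1.5)),("rim yL",(178,97),(127,88),(450/1.5,254/1.5)),("rim yR",(323,85),(361,67),(551/1.5,253/1.5)),("hood L",(203,241),(196,300),None)]:
    rs=[ray(a,*p),ray(b,*q)]+([ray(t,*r)] if r else[]);print(n,*tri(*rs),onz(b,*q,.028),onz(b,*q,.07))
s=robot.sense();print(s["tool_pos"],s["eef_rot"])
```

```text
handle end [ 0.6193 -0.1898 -0.0145] [np.float64(0.0004634407861432121), np.float64(0.0004634407861432314)] [ 0.6218 -0.1892  0.028 ] [ 0.624  -0.1889  0.07  ]
handle low [ 0.4753 -0.1768  0.0265] [np.float64(0.00025619673587970205), np.float64(0.0007129114663920702), np.float64(0.0008027380632936519)] [ 0.4764 -0.1762  0.028 ] [ 0.5046 -0.1782  0.07  ]
rim yL [ 0.6486 -0.0986  0.0629] [np.float64(0.002373719724925592), np.float64(0.000988179142523122), np.float64(0.0014492956057697908)] [ 0.6517 -0.0819  0.028 ] [ 0.6485 -0.1008  0.07  ]
rim yR [ 0.6473 -0.2588  0.0749] [np.float64(0.0009154545162402727), np.float64(0.0007336351213339097), np.float64(0.0003936865902561701)] [ 0.6516 -0.2764  0.028 ] [ 0.6484 -0.2605  0.07  ]
hood L [ 0.4653 -0.112   0.067 ] [np.float64(0.007666371619524637), np.float64(0.007666371619524671)] [ 0.4301 -0.1061  0.028 ] [ 0.4667 -0.1207  0.07  ]
[ 0.5544 -0.1802  0.141 ] [[ 0.9966 -0.0818  0.0003]
 [-0.0818 -0.9966 -0.0002]
 [ 0.0003  0.0002 -1.    ]]
```

```bash
python3 -m creep '[[[0,0.003,0.04],[0,0,0.4]],[[0,0,0.04],[0,0,0]],[[0,0,0.02],[0,0,0]],[[0,0,0.01],[0,0,0]],[[0,0,0],[0,0,0]]]' && python3 -m creep '[[[0,0,0],[0,0,0]],[[0,0,0],[0,0,0]],[[0,0,0],[0,0,0]],[[0,0,0],[0,0,0]],[[0,0,0],[0,0,0]]]' 0 80
```

```text
time_s: 4.4
tool_pos: [0.5547, -0.1826, 0.0308]
eef_rot: [[0.996, -0.088, 0.001], [-0.088, -0.996, -0.0], [0.001, 0.0, -1.0]]
ft_force: [0.0, -0.0, 0.3]
width: 0.701
gripper_force: 0.0
time_s: 5.03
tool_pos: [0.555, -0.1826, 0.0315]
eef_rot: [[0.996, -0.088, 0.002], [-0.088, -0.996, -0.001], [0.002, 0.0, -1.0]]
ft_force: [-1.1, 0.2, 6.5]
width: 0.212
gripper_force: 78.9
```

Run:
```python
import numpy as np
W=[(0,0,0),(0,3,0),(0,3,6),(0,3,12),(10,3,13.5),(20,3,15.5),(32,3,17.5),(45,3,20),(60,3,24),(76,3,28),(100,3,32),(126,3,35)]
c=lambda t:np.array([201*np.cos(t)-25*np.sin(t),201*np.sin(t)+25*np.cos(t)])
for (a,b,t),(A,B,T) in zip(W,W[1:]):
    t,T=np.radians([t,T]);d=c(T)-c(t)+[A-a,B-b]
    print(np.round([d@[np.cos(t),np.sin(t)],d@[np.sin(t),-np.cos(t)]],1),np.degrees(T-t).round(1), c(T)+[A+354,B+6])
```

```text
[ 0. -3.] 0.0 [555.  34.]
[ -3.7 -20.9] 6.0 [551.28568939  54.8732685 ]
[ -3.7 -20.9] 6.0 [545.40987548  75.24393987]
[ 9.1 -3.2] 1.5 [553.6102199   80.23176614]
[ 8.7 -4.7] 2.0 [561.00876169  86.80567492]
[10.6 -3.8] 2.0 [570.17946211  93.28478947]
[11.1 -4.8] 2.5 [579.32771319 101.23836433]
[11.9 -8.8] 4.0 [587.45422091 113.5927017 ]
[12.4 -7.5] 4.0 [595.73567709 125.43747394]
[19.  -2.7] 4.0 [611.20968572 136.71497451]
[20.5  3.3] 3.0 [630.31014999 144.76766481]
```

```bash
python3 -m creep '[[[0,0,-0.003],[0,0,0]],[[-0.002,0,-0.0105],[0,3,0]],[[-0.002,0,-0.0105],[0,3,0]],[[-0.002,0,-0.0105],[0,3,0]],[[-0.002,0,-0.0105],[0,3,0]],[[0,0,0],[0,0,0]]]' && python3 -m creep '[[[0.009,0,-0.003],[0,1.5,0]],[[0.0085,0,-0.005],[0,2,0]],[[0.0105,0,-0.004],[0,2,0]],[[0.011,0,-0.005],[0,2.5,0]],[[0,0,0],[0,0,0]],[[0,0,0],[0,0,0]]]'
python3 - <<'E'
from h import *
w=robot.snapshot("scene");cv2.imwrite("pics/s2.png",cv2.resize(w["color"][60:252,80:336],(768,576),interpolation=2))
E
```

```text
time_s: 5.78
tool_pos: [0.5424, -0.1814, 0.0751]
eef_rot: [[0.974, -0.088, 0.207], [-0.086, -0.996, -0.018], [0.208, -0.0, -0.978]]
ft_force: [0.7, 0.1, -0.7]
width: 0.207
gripper_force: 78.2
time_s: 6.52
tool_pos: [0.5764, -0.1842, 0.1006]
eef_rot: [[0.936, -0.087, 0.34], [-0.082, -0.996, -0.03], [0.341, -0.0, -0.94]]
ft_force: [0.8, -0.1, -0.1]
width: 0.21
gripper_force: 78.2
```

View pics/s2.png

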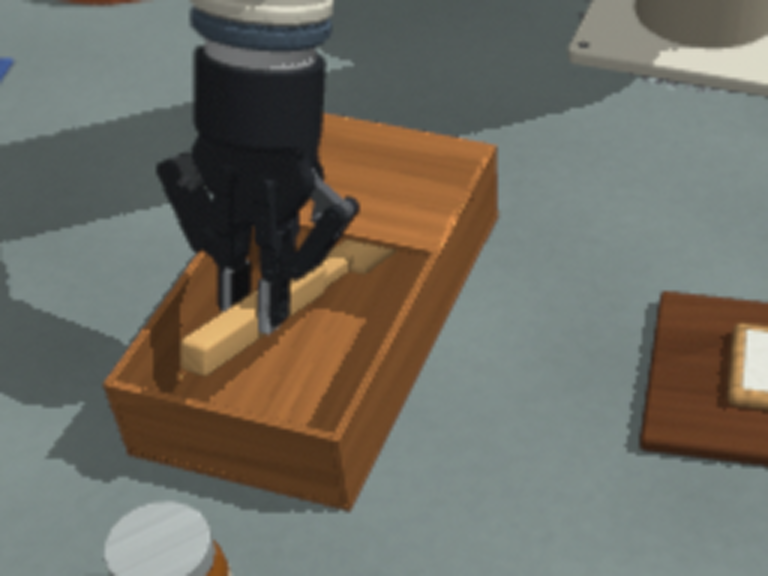

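The spreader is held and slanting up, with its handle end at (200,360) in the crop, above the floor, and the blade still under the hood at (370,250). Continuing the draw.

```bash
python3 -m creep '[[[0.012,0,-0.009],[0,4,0]],[[0.0125,0,-0.0075],[0,4,0]],[[0.0095,0,-0.0015],[0,2,0]],[[0.0095,0,-0.0015],[0,2,0]],[[0.01,0,0.0015],[0,1.5,0]],[[0.01,0,0.0015],[0,1.5,0]],[[0,0,0],[0,0,0]]]' && python3 -m creep '[[[0.017,0,-0.025],[0,0,0]],[[0.017,0,-0.025],[0,0,0]],[[0.017,0,-0.025],[0,0,0]],[[0.017,0,-0.025],[0,0,0]],[[0,0,0],[0,0,0]],[[0,0,0],[0,0,0]]]'
python3 - <<'E'
from h import *
w=robot.snapshot("scene");cv2.imwrite("pics/s3.png",w["color"])
E
```

```text
time_s: 7.45
tool_pos: [0.6265, -0.1887, 0.1453]
eef_rot: [[0.816, -0.088, 0.571], [-0.072, -0.996, -0.05], [0.573, -0.0, -0.819]]
ft_force: [0.1, 0.4, -0.7]
width: 0.212
gripper_force: 78.2
time_s: 8.2
tool_pos: [0.624, -0.1881, 0.2626]
eef_rot: [[0.817, -0.087, 0.57], [-0.072, -0.996, -0.049], [0.572, -0.001, -0.82]]
ft_force: [-0.2, 0.6, -0.7]
width: 0.209
gripper_force: 78.3
```

View pics/s3.png

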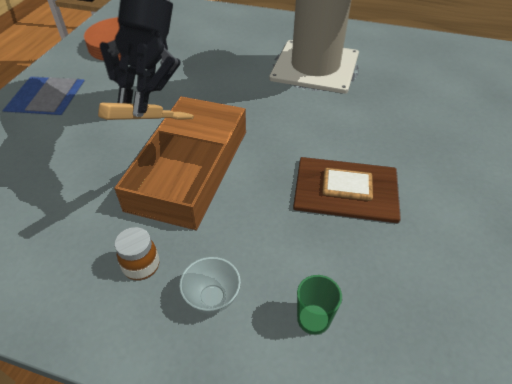

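The spreader is clear of the box, held at about (145,111), with the blade tip at (190,117). I'll level it and carry it to the board.

```bash
python3 -m creep '[[[0,0,0],[0,-8,0]],[[0,0,0],[0,-9,0]],[[0,0,0],[0,-9,0]],[[0,0,0],[0,-9,0]],[[0,0,0],[0,0,0]]]' && python3 -m creep '[[[-0.0165,-0.042,0.006],[0,0,0]],[[-0.0165,-0.042,0.006],[0,0,0]],[[-0.0165,-0.042,0.006],[0,0,0]],[[-0.0165,-0.042,0.006],[0,0,0]],[[-0.0165,-0.042,0.006],[0,0,0]],[[-0.0165,-0.042,0.006],[0,0,0]],[[-0.0165,-0.042,0.006],[0,0,0]],[[-0.0165,-0.042,0.006],[0,0,0]]]' && python3 -m creep '[[[0,0,0],[0,0,0]],[[0,0,0],[0,0,0]],[[0,0,0],[0,0,0]],[[0,0,0],[0,0,0]]]'
python3 - <<'E'
from h import *
a=robot.snapshot("scene");b=robot.snapshot("top")
cv2.imwrite("pics/f.png",np.hstack([a["color"][60:340,200:500],b["color"][130:410,80:380]]) if 0 else np.hstack([a["color"][60:340,180:480],np.pad(b["color"][104:384,60:360],((0,0),(0,0),(0,0)))]))
E
```

```text
time_s: 8.88
tool_pos: [0.6261, -0.1882, 0.2616]
eef_rot: [[0.996, -0.086, -0.001], [-0.086, -0.996, 0.001], [-0.001, -0.001, -1.0]]
ft_force: [-0.3, 0.1, -1.3]
width: 0.21
gripper_force: 78.3
time_s: 9.88
tool_pos: [0.5208, 0.1587, 0.2147]
eef_rot: [[0.996, -0.088, 0.001], [-0.088, -0.996, 0.002], [0.001, -0.002, -1.0]]
ft_force: [0.5, 0.3, 0.6]
width: 0.213
gripper_force: 78.4
time_s: 10.38
tool_pos: [0.5229, 0.1569, 0.216]
eef_rot: [[0.996, -0.089, 0.001], [-0.089, -0.996, 0.001], [0.001, -0.001, -1.0]]
ft_force: [0.5, -0.5, -0.4]
width: 0.211
gripper_force: 78.4
```

View pics/f.png

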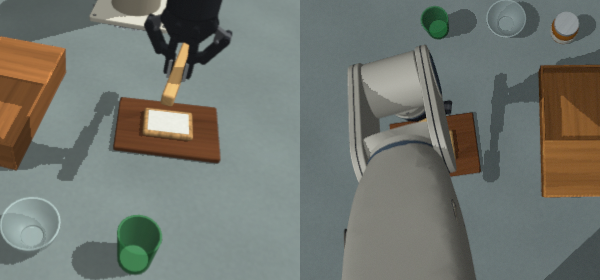

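In the scene half of the picture the handle is held above the board with its end near (170,98). The arm hides it in the top view. I'll check for slip and droop by triangulating the handle end.

Run:
```python
from h import *
a=robot.snapshot("scene");w=robot.snapshot("wrist")
for s in(a,w):
    print([(d["extent"],d["score"]) for d in robot.find_in(s,"spreader")[:2]])
cv2.imwrite("pics/e.png",np.hstack([cv2.resize(a["color"][90:190,300:420],None,fx=3,fy=3),cv2.resize(w["color"][20:320,130:400],None,fx=1,fy=1)]))
print(onz(a,350,159,.202))
```

```text
[([337.2, 106.0, 366.2, 165.9], 0.88)]
[([232.7, 121.8, 274.3, 325.4], 0.94)]
[0.58624157 0.15654802 0.202     ]
```

View pics/e.png

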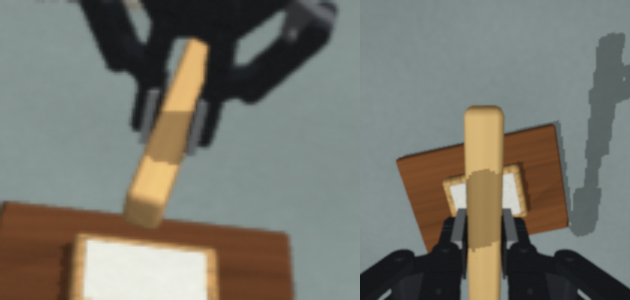

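The crop shows the handle end's upper edge at about (347.5,157) in the scene image and (254,130) in the wrist image.

Run:
```python
from h import *
a=robot.snapshot("scene");w=robot.snapshot("wrist")
x,e=tri(ray(a,347.5,157.5),ray(w,254,130));st=robot.sense()
print(x,e,np.array(st["eef_rot"]).T@(x-st["tool_pos"]),np.abs(st["qvel"]).max())
```

```text
[0.58968477 0.15175052 0.20704098] [np.float64(0.0006080875157577627), np.float64(0.0006080875157577044)] [0.06729208 0.0002123  0.00893605] 0.0033443911257104416
```

```bash
python3 -c "
from workcell import robot;print(robot.finish_job())"
```

```text
the job is handed in; nothing more can be done
None
```

I drew the spreader out diagonally, handle first, and handed the job in with it held still about 19 cm above the table over the middle of the bread board. The handle end measured about 6 mm lower than expected (at most about 7° off level, inside the 12° limit), and the hand-in returned no verdict.

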